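# Lay out the through-hole parts by height beside the board vice

## Task

The board in the vice is to be fitted lowest part first, so lay its four parts out in that order: stand one upright in the middle of each blue tray on the plank, the lowest part in the tray nearest the board vice and the others in order of height, to the tallest in the farthest tray. Leave the tip-cleaner tin where it stands.

Things in the scene. Friction and masses are not known exactly. Their poses are not given: they have to be found in the camera images.
- relay_center (a point): power relay: white plastic block 27 mm (own x) x 32 mm (own y), 22 mm high with its short solder pins: the lowest of the four parts; about 30 g. The point is its centre, half-way up; own z is up. It starts upright on the bench
- transformer_center (a point): small board transformer: dark laminated steel core (19 mm in own x, 44 mm in own y) with a copper winding that stands out of it to 37 mm in own x (winding 27 mm wide in own y, its flat sides from 9 to 31 mm above the underside), on a black foot 37 x 44 mm; 34 mm high with its pins; about 170 g. The point is its centre, half-way up; own z is up. It starts upright on the bench
- capacitor_center (a point): electrolytic capacitor: upright black-sleeved round can with an aluminium top, diameter 35 mm, 48 mm high with its pins; about 60 g. The point is its centre, half-way up; own z is up. It starts upright on the bench
- heatsink_center (a point): bare aluminium finned heat sink, upright: 25 mm (own x, across the fin tips) x 42 mm (own y), 66 mm high with its pins: the tallest of the four parts; about 60 g. The point is its centre, half-way up; own z is up. It starts upright on the bench
- tray_a: like any of the four trays: shallow square open tray of blue plastic, 76 x 74 mm outside, 8 mm high over all, walls and floor 2.5 mm thick; body origin at the centre of its underside (22 mm above the bench), z up, so its inner floor lies 2.5 mm above the origin and its rim 8 mm above it. It is fixed on a plank of light wood, 92 x 364 mm and 22 mm high, on which the four trays stand in a straight row about 86 mm apart; which lettered tray stands where in the row varies
- tray_b: like any of the four trays: shallow square open tray of blue plastic, 76 x 74 mm outside, 8 mm high over all, walls and floor 2.5 mm thick; body origin at the centre of its underside (22 mm above the bench), z up, so its inner floor lies 2.5 mm above the origin and its rim 8 mm above it. It is fixed on a plank of light wood, 92 x 364 mm and 22 mm high, on which the four trays stand in a straight row about 86 mm apart; which lettered tray stands where in the row varies
- tray_c: like any of the four trays: shallow square open tray of blue plastic, 76 x 74 mm outside, 8 mm high over all, walls and floor 2.5 mm thick; body origin at the centre of its underside (22 mm above the bench), z up, so its inner floor lies 2.5 mm above the origin and its rim 8 mm above it. It is fixed on a plank of light wood, 92 x 364 mm and 22 mm high, on which the four trays stand in a straight row about 86 mm apart; which lettered tray stands where in the row varies
- tray_d: like any of the four trays: shallow square open tray of blue plastic, 76 x 74 mm outside, 8 mm high over all, walls and floor 2.5 mm thick; body origin at the centre of its underside (22 mm above the bench), z up, so its inner floor lies 2.5 mm above the origin and its rim 8 mm above it. It is fixed on a plank of light wood, 92 x 364 mm and 22 mm high, on which the four trays stand in a straight row about 86 mm apart; which lettered tray stands where in the row varies
- board_vice: fixed vice holding a green circuit board (100 x 122 mm, level, 55 mm above the bench); 116 x 170 mm and 61 mm high over all. It stands on the bench just beyond one end of the row of trays, left or right; a yellow multimeter (40 mm high) lies beyond the other end. Body origin at bench level under the middle of the board, about 150 mm from the centre of the nearest tray
- tip_tin_center (a point): bystander: round steel tip-cleaner tin full of brass wool, base diameter 66 mm, about 38 mm high, loose, standing on the bench in the same row as the four parts. The point is its centre, 19 mm above the bench

How it is judged:
At the end, for the whole second after the job is handed in: Going away from the vice the trays hold relay, transformer, capacitor, heat sink, one each: each within 15 mm of the middle of its tray, upright within 7 degrees, on the tray floor (height within 5 mm) and still (under 20 mm/s) ((horizontal distance between relay_center and tray_a below 0.015 m or horizontal distance between relay_center and tray_b below 0.015 m or horizontal distance between relay_center and tray_c below 0.015 m or horizontal distance between relay_center and tray_d below 0.015 m) and horizontal distance between relay_center and board_vice below 0.194 m and angle between each of relay_center, transformer_center, capacitor_center, heatsink_center's own z axis and vertical below 0.12 rad and height (world z) of relay_center between 0.0305 and 0.0405 m and linear speed of each of relay, transformer, capacitor, heatsink below 0.02 m/s and (horizontal distance between transformer_center and tray_a below 0.015 m or horizontal distance between transformer_center and tray_b below 0.015 m or horizontal distance between transformer_center and tray_c below 0.015 m or horizontal distance between transformer_center and tray_d below 0.015 m) and horizontal distance between transformer_center and board_vice between 0.194 and 0.28 m and height (world z) of transformer_center between 0.0365 and 0.0465 m and (horizontal distance between capacitor_center and tray_a below 0.015 m or horizontal distance between capacitor_center and tray_b below 0.015 m or horizontal distance between capacitor_center and tray_c below 0.015 m or horizontal distance between capacitor_center and tray_d below 0.015 m) and horizontal distance between capacitor_center and board_vice between 0.28 and 0.366 m and height (world z) of capacitor_center between 0.0435 and 0.0535 m and (horizontal distance between heatsink_center and tray_a below 0.015 m or horizontal distance between heatsink_center and tray_b below 0.015 m or horizontal distance between heatsink_center and tray_c below 0.015 m or horizontal distance between heatsink_center and tray_d below 0.015 m) and horizontal distance between heatsink_center and board_vice between 0.366 and 0.46 m and height (world z) of heatsink_center between 0.0525 and 0.0625 m); the robot touches nothing.
It fails at once if the tip-cleaner tin is shifted by more than 20 mm (distance of tip_tin_center from where it was at the start of the episode above 0.02 m).
It also fails if it takes over 104 s, if anything falls off the work surface, if the arm or the gripper's body presses on something with over 40 N, if the wrist force passes 120 N, or if a joint passes its speed limit or range.

## Robot

A 7-joint arm with a two-finger parallel gripper is mounted at the origin on the work surface. World frame = base frame: x ahead of the robot, y to its left, z up, the work surface at z = 0. Lengths are in m, angles in rad, forces in N, time in s.
With the tool pointing down it reaches from about 0.4 to 0.85 m from the base axis. Payload 4.5 kg.
Tool frame: the origin (TCP) lies on the centre line of the jaws, within the pads' length; the fingertips stand 11 mm ahead of it and the grasp point (between the pads) lies 8 mm behind it; z points along the fingers, y is the direction in which the jaws open and shut (so a half turn about z gives the same grasp; the last joint's range is limited). The gripper opens to 88 mm and grips with 3 to 60 N. Pads are 18 mm wide; open, the fingers measure 123 mm over their backs; the gripper's body (75 mm by 187 mm) begins 45 mm behind the grasp point.
Start: joints at [1.209, 0.689, -0.195, 1.565, 0.157, 0.902, -0.215], TCP at [0.241, -0.577, 0.25] pointing down, gripper open.
Joint ranges: [-3.01, 3.01], [-0.46, 2.08], [-1.47, 1.51], [0.13, 2.56], [-1, 4.14], [0.04, 2.09], [-2.66, 2.66]. Speed limits (rad/s): [2.57, 2.57, 3.14, 3.14, 3.14, 3.14, 3.14].

## Interface

Orientations are given as a unit quaternion [x, y, z, w].
In Python, from plant import r, snapshot gives the robot as it stands.
- The arm moves only by the tool drive_tool, never from a script. Its argument "commands" is a list of rows, each an object of numbers: "wx", "wy", "wz": the turn, a rotation vector about the tool's x, y, z in rad; "dx", "dy", "dz": the shift along the tool's x, y, z in m; "claw": the opening, from 0 (shut) to 1 (fully open). A call has 1 to 12 rows; each row shifts and turns the commanded pose from where the row before left it, along the tool's axes as they then stand; what a row does not reach is not made up. A row lasts 1/10 s, in which the tool goes at most 50 mm and 8.59 degrees, less where a joint would pass 70% of its speed; a pose out of reach is approached as far as the arm can. A call is refused whole if a number of a shift passes 0.05 or a number of a turn 0.15, either way. A call with a gripper value outside its range is refused whole. The fingers move at their own pace and stop on an object; "grip_force" is the grip in N (left out, the last holds). Time passes only in rows, so rows that do not move let the fingers close. It gives the time, the measured TCP pose, the force and the opening at its end, in the units of the state.
- r.get_state(): the state, without advancing time (a new reading comes with each control period).
- snapshot(name): name is "scene" or "top" or "wrist"; returns a dict with "color" (384x512x3 uint8, red, green, blue), "fx", "fy", "cx", "cy" (pixels), "world_to_cam" (4x4, takes a point from world to camera coordinates); the wrist camera has in their place "T_tool_cam" (4x4, takes a point from camera to tool coordinates, whose origin is the TCP and whose axes are the flange's). Camera axes: x right, y up, looking along -z (the intrinsics and any distortion apply to the point x, -y, -z); pixel columns grow to the right and rows downward; lengths in m; the calibration is good to about 2 mm. The wrist camera is an equidistant fisheye: a pixel r from the principal point sees the ray r / f radians off the axis. A picture is of the moment at which its call begins: read the wrist's pose just before it. There is no depth.
- r.finish_job(): hands the job in, once; it reports no verdict.
The state is a dict: "clock": time; "q": joint angles; "qd": joint speeds; "joint_torque": joint torques, N m; "tool_pos": TCP position; "eef_rot": TCP orientation; "contact_force": force on the tool from outside, world axes, zero at the start; "moment": the same for the moment, N m; "opening": opening from 0.0 (shut) to 1.0 (fully open).
Only numpy, scipy, OpenCV 4.12 (cv2) and the standard library are available. Lean on these libraries where they do the work, as an engineer would, in place of code of your own. Each camera call takes 0.05 s, during which the arm holds its last target. There are 200 camera calls.

## Working session

There is one attempt and no reset: what is moved stays moved. The work goes in short steps, Python scripts to look and compute and a tool call to move; the robot and the scene stay as the last step left them, time stands still between calls to the robot, and variables do not carry over. Pictures are saved under pics/ and viewed, on a budget of 14 in all, crops included, one or two more only if the job needs it, and the job is handed in when it is done.

Besides the shell and the picture viewer there is one more tool, called after ">>>" as name(argument=value, ...) on one line, values as JSON. drive_tool: Moves the arm, as the interface text tells. Its arguments: {"type":"object","properties":{"commands":{"type":"array","items":{"type":"object","properties":{"wx":{"type":"number"},"wy":{"type":"number"},"wz":{"type":"number"},"dx":{"type":"number"},"dy":{"type":"number"},"dz":{"type":"number"},"claw":{"type":"number"}}}},"grip_force":{"type":"number"}},"required":["commands"]}

```bash
ls; mkdir -p pics; python3 - <<'E'
from plant import r, snapshot
import cv2,numpy as np,pickle
s=r.get_state();print(s)
for n in("scene","top"):
    d=snapshot(n);pickle.dump(d,open(n+".pkl","wb"));cv2.imwrite(f"pics/{n}0.png",d["color"][:,:,::-1])
    print(n,d["fx"],d["fy"],d["cx"],d["cy"],[k for k in d]);print(np.round(d["world_to_cam"],4))
E
```

```text
pics
{'clock': 0.0, 'q': array([ 1.20878989,  0.68997783, -0.19455224,  1.5663449 ,  0.15729433,
        0.90250449, -0.21510527]), 'qd': array([ 0.00097434, -0.00016685,  0.00120231, -0.00054542, -0.00011085,
        0.00056104, -0.0003467 ]), 'joint_torque': array([-3.76724065e-04, -5.27558291e+01, -1.26694813e+00, -1.53428096e+01,
       -5.26614860e-02,  6.54770178e-03,  1.70013332e-04]), 'tool_pos': array([ 0.24070771, -0.57611987,  0.2489146 ]), 'eef_rot': array([ 9.80470226e-01,  1.96665423e-01, -2.33059694e-04, -8.90517191e-04]), 'contact_force': array([-0.77365567, -0.52188289, -0.49627224]), 'moment': array([-0.0019798 ,  0.00663717,  0.0348687 ]), 'opening': 1.0003660603784892}
scene 406.3347286453542 406.3347286453542 258.46522045177556 194.9549611378998 ['color', 'fx', 'fy', 'cx', 'cy', 'world_to_cam']
[[ 5.7650e-01  8.1710e-01 -1.0000e-03 -3.2760e-01]
 [-5.2050e-01  3.6810e-01  7.7040e-01  2.4410e-01]
 [ 6.2990e-01 -4.4360e-01  6.3750e-01 -1.3486e+00]
 [ 0.0000e+00  0.0000e+00  0.0000e+00  1.0000e+00]]
top 443.28694367374726 443.28694367374726 260.7469570190334 189.07101440717682 ['color', 'fx', 'fy', 'cx', 'cy', 'world_to_cam']
[[-0.0971 -0.9953  0.002   0.054 ]
 [ 0.9696 -0.0941  0.226  -0.5969]
 [-0.2248  0.0239  0.9741 -0.837 ]
 [ 0.      0.      0.      1.    ]]
```

View pics/top0.png

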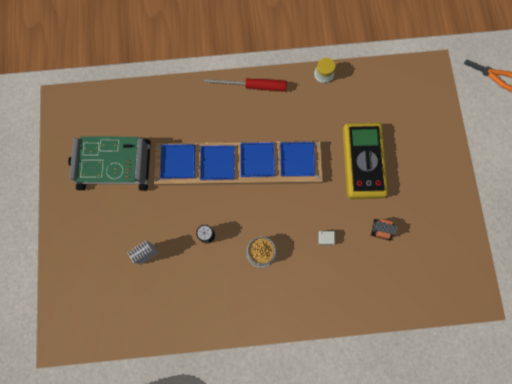

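View pics/scene0.png

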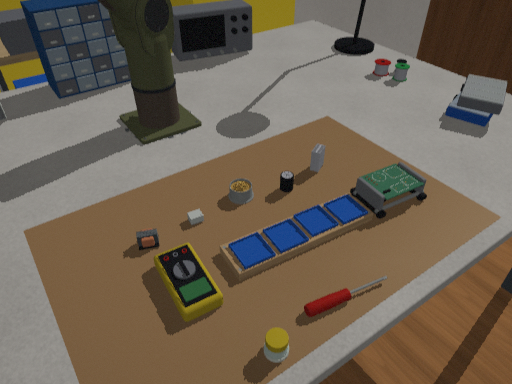

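The top view shows the vice at (110,160), with the trays at (178,161), (218,162), (258,159) and (298,159) going away from it. The heat sink is at (142,252), capacitor (205,233), tin (261,252), relay (326,237) and transformer (383,229). The scene view agrees.

```bash
cat > h.py <<'E'
import numpy as np,cv2,pickle
from scipy.spatial.transform import Rotation as R
def ray(d,px,z,T=None):
    """pixel -> world point on plane z (fixed cameras; wrist if T world<-tool given)"""
    u=(px[0]-d["cx"])/d["fx"];v=(px[1]-d["cy"])/d["fy"]
    if T is None:
        M=np.linalg.inv(d["world_to_cam"]);c=np.array([u,-v,-1])
    else:
        M=T@d["T_tool_cam"];a=np.hypot(u,v);k=np.sin(a)/max(a,1e-9);c=np.array([u*k,-v*k,-np.cos(a)])
    w=M[:3,:3]@c;o=M[:3,3];return o+w*(z-o[2])/w[2]
def toolT(s):
    T=np.eye(4);T[:3,:3]=R.from_quat(s["eef_rot"]).as_matrix();T[:3,3]=s["tool_pos"];return T
E
python3 - <<'E'
from h import *
for n in("top","scene"):
    d=pickle.load(open(n+".pkl","rb"));hsv=cv2.cvtColor(d["color"],cv2.COLOR_RGB2HSV)
    m=cv2.inRange(hsv,(105,150,60),(130,255,255));
    if n=="scene": m[:140]=0
    c,_=cv2.findContours(m,cv2.RETR_EXTERNAL,cv2.CHAIN_APPROX_NONE)
    for k in c:
        if cv2.contourArea(k)>200:
            q=cv2.minAreaRect(k);print(n,"tray",np.round(q[0],1),ray(d,q[0],.027).round(4))
    for nm,p,z in zip("hs cap tin relay trafo vice".split(),([(142,252),(205,233),(261,252),(326,237),(383,229),(110,160)] if n=="top" else [(317,158),(287,182),(241,191),(195,217),(148,239),(391,188)]),[.033,.024,.019,.011,.017,.055]):
        print(nm,ray(d,p,z).round(3))
d=pickle.load(open("top.pkl","rb"))
im=np.hstack([cv2.resize(d["color"][y-22:y+22,x-22:x+22],None,fx=4.5,fy=4.5,interpolation=cv2.INTER_CUBIC) for x,y in[(142,252),(205,233),(326,237),(383,229)]])
cv2.imwrite("pics/crops.png",im[:,:,::-1])
E
```

```text
top tray [217. 162.] [0.678  0.0835 0.027 ]
top tray [177.5 161. ] [0.6885 0.1686 0.027 ]
top tray [297.5 159. ] [ 0.6679 -0.091   0.027 ]
top tray [257. 159.] [ 0.6764 -0.0034  0.027 ]
hs [0.499 0.251 0.033]
cap [0.527 0.12  0.024]
tin [0.476 0.007 0.019]
relay [ 0.495 -0.133  0.011]
trafo [ 0.5   -0.255  0.017]
vice [0.696 0.305 0.055]
scene tray [251.5 249.5] [ 0.6698 -0.0898  0.027 ]
scene tray [285.4 234.9] [ 0.677  -0.0032  0.027 ]
scene tray [315.6 219.8] [0.6788 0.0841 0.027 ]
scene tray [345.1 208.4] [0.6896 0.168  0.027 ]
hs [0.497 0.249 0.033]
cap [0.525 0.121 0.024]
tin [0.482 0.006 0.019]
relay [ 0.493 -0.133  0.011]
trafo [ 0.502 -0.256  0.017]
vice [0.721 0.287 0.055]
```

View pics/crops.png

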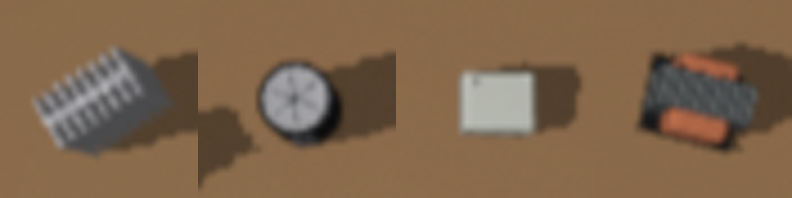

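```bash
cat >> h.py <<'E'
def plan(p,phi,n,s=None,show=True):
    """n even rows from the present pose to p with tool x at world angle phi (deg), tool down; rounded"""
    if s is None:
        from plant import r; s=r.get_state()
    A=R.from_quat(s["eef_rot"]);c=np.cos(np.radians(phi));q=np.sin(np.radians(phi))
    B=R.from_matrix(np.array([[c,q,0],[q,-c,0],[0,0,-1.]]));w=(A.inv()*B).as_rotvec()/n
    st=(np.array(p)-s["tool_pos"])/n
    for i in range(n):
        print("d",(A*R.from_rotvec(w*i)).inv().apply(st).round(3),end=" ");
    print("w",w.round(3))
def report(s):
    m=R.from_quat(s["eef_rot"]).as_matrix()
    print("t",round(s["clock"],2),"p",s["tool_pos"].round(4),"phi",np.degrees(np.arctan2(m[1,0],m[0,0])).round(1),"tilt",m[:2,2].round(3),"open",round(s["opening"],3),"F",s["contact_force"].round(1))
E
python3 - <<'E'
from h import *
d=pickle.load(open("top.pkl","rb"))
for n,p,z in[("hs",(139.1,251.8),.066),("cap",(204.8,232.8),.048),("relay",(326.7,237.4),.022),("tr",(385,227.7),.034)]:print(n,ray(d,p,z).round(4))
plan((.46,-.133,.2),84.4,12)
E
```

```text
hs [0.4962 0.2482 0.066 ]
cap [0.5238 0.1181 0.048 ]
relay [ 0.4931 -0.1327  0.022 ]
tr [ 0.5002 -0.2542  0.034 ]
d [ 0.031 -0.027  0.004] d [ 0.033 -0.024  0.004] d [ 0.035 -0.021  0.004] d [ 0.037 -0.018  0.004] d [ 0.039 -0.014  0.004] d [ 0.04  -0.011  0.004] d [ 0.041 -0.007  0.004] d [ 0.041 -0.004  0.004] d [0.041 0.    0.004] d [0.041 0.004 0.004] d [0.041 0.007 0.004] d [0.04  0.011 0.004] w [-0.   -0.   -0.09]
```

>>> drive_tool(commands=[{"dx": 0.031,"dy": -0.027,"dz": 0.004,"wz": -0.09},{"dx": 0.033,"dy": -0.024,"dz": 0.004,"wz": -0.09},{"dx": 0.035,"dy": -0.021,"dz": 0.004,"wz": -0.09},{"dx": 0.037,"dy": -0.018,"dz": 0.004,"wz": -0.09},{"dx": 0.039,"dy": -0.014,"dz": 0.004,"wz": -0.09},{"dx": 0.04,"dy": -0.011,"dz": 0.004,"wz": -0.09},{"dx": 0.041,"dy": -0.007,"dz": 0.004,"wz": -0.09},{"dx": 0.041,"dy": -0.004,"dz": 0.004,"wz": -0.09},{"dx": 0.041,"wz": -0.09,"dz": 0.004},{"dx": 0.041,"dy": 0.004,"dz": 0.004,"wz": -0.09},{"dx": 0.041,"dy": 0.007,"dz": 0.004,"wz": -0.09},{"dx": 0.04,"dy": 0.011,"dz": 0.004,"wz": -0.09}], grip_force=12)

```text
validation failed for argument at $.co...
```

```bash
python3 - <<'E'
from h import *
from plant import r,snapshot
s=r.get_state();report(s)
d=snapshot("wrist");d["s"]=s;pickle.dump(d,open("w1.pkl","wb"));cv2.imwrite("pics/w1.png",d["color"][:,:,::-1])
print(d["fx"],d["cx"],d["cy"]);print(d["T_tool_cam"].round(3))
E
```

```text
t 0.1 p [ 0.2407 -0.5762  0.249 ] phi 22.7 tilt [-0.001  0.001] open 1.002 F [-0.6 -0.3  0.4]
297.3186396354542 254.00363488198053 192.06987229057728
[[-0.     0.959  0.284  0.073]
 [ 1.     0.001 -0.001 -0.001]
 [-0.001  0.284 -0.959 -0.135]
 [ 0.     0.     0.     1.   ]]
```

View pics/w1.png

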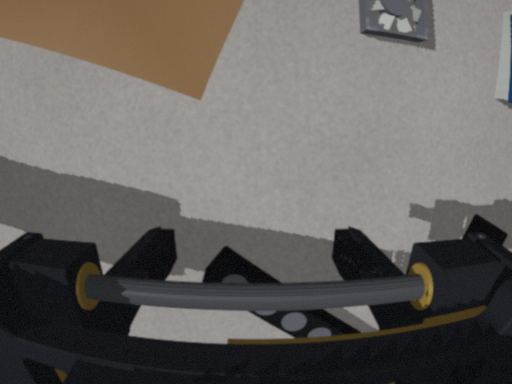

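The call was refused, so the arm hasn't moved. The picture shows only the jaws at the bottom and a corner of the bench mat. I'll retry with all the fields filled in.

>>> drive_tool(commands=[{"dx": 0.031,"dy": -0.027,"dz": 0.004,"wx": 0,"wy": 0,"wz": -0.09,"claw": 1},{"dx": 0.033,"dy": -0.024,"dz": 0.004,"wx": 0,"wy": 0,"wz": -0.09,"claw": 1}], grip_force=12)

```text
clock: 0.35
tool_pos: [0.2768, -0.503, 0.2412]
eef_rot: [0.959, 0.284, -0.0, 0.0]
contact_force: [1.5, 0.6, 0.0]
opening: 1.005
```

>>> drive_tool(commands=[{"dx": 0.035,"dy": -0.021,"dz": 0.004,"wx": 0,"wy": 0,"wz": -0.09,"claw": 1},{"dx": 0.037,"dy": -0.018,"dz": 0.004,"wx": 0,"wy": 0,"wz": -0.09,"claw": 1},{"dx": 0.039,"dy": -0.014,"dz": 0.004,"wx": 0,"wy": 0,"wz": -0.09,"claw": 1},{"dx": 0.04,"dy": -0.011,"dz": 0.004,"wx": 0,"wy": 0,"wz": -0.09,"claw": 1},{"dx": 0.041,"dy": -0.007,"dz": 0.004,"wx": 0,"wy": 0,"wz": -0.09,"claw": 1},{"dx": 0.041,"dy": -0.004,"dz": 0.004,"wx": 0,"wy": 0,"wz": -0.09,"claw": 1},{"dx": 0.041,"dy": 0,"dz": 0.004,"wx": 0,"wy": 0,"wz": -0.09,"claw": 1},{"dx": 0.041,"dy": 0.004,"dz": 0.004,"wx": 0,"wy": 0,"wz": -0.09,"claw": 1},{"dx": 0.041,"dy": 0.007,"dz": 0.004,"wx": 0,"wy": 0,"wz": -0.09,"claw": 1},{"dx": 0.04,"dy": 0.011,"dz": 0.004,"wx": 0,"wy": 0,"wz": -0.09,"claw": 1}])

```text
clock: 1.35
tool_pos: [0.4595, -0.131, 0.2015]
eef_rot: [0.739, 0.674, -0.0, 0.0]
contact_force: [-0.1, 0.4, -0.7]
opening: 1.002
```

```bash
cat > look.py <<'E'
import sys
from h import *
from plant import r,snapshot
n=sys.argv[1];s=r.get_state();report(s)
d=snapshot("wrist");d["s"]=s;pickle.dump(d,open(n+".pkl","wb"));cv2.imwrite(f"pics/{n}.png",d["color"][:,:,::-1])
E
python3 look.py w2
```

```text
t 1.35 p [ 0.4595 -0.131   0.2015] phi 84.8 tilt [-0. -0.] open 1.002 F [-0.1  0.4 -0.7]
```

View pics/w2.png

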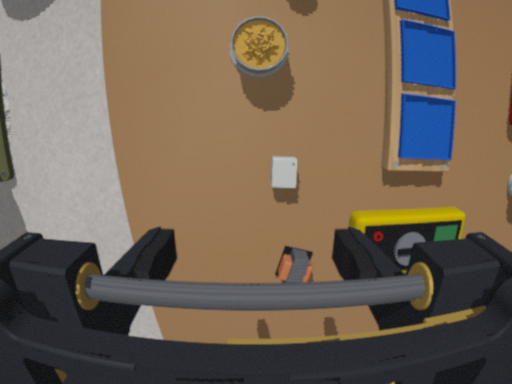

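The wrist view shows the relay at (285,172), the transformer at (296,265), the tin at (260,46) and two of the trays on the right.

```bash
cat > meas.py <<'E'
from h import *
def meas(f,z,lo,hi,box,hsvlo=0):
    d=pickle.load(open(f+".pkl","rb"));T=toolT(d["s"]);h=cv2.cvtColor(d["color"],cv2.COLOR_RGB2HSV)
    m=cv2.inRange(h,lo,hi);b=np.zeros_like(m);x0,y0,x1,y1=box;b[y0:y1,x0:x1]=m[y0:y1,x0:x1]
    c,_=cv2.findContours(b,cv2.RETR_EXTERNAL,cv2.CHAIN_APPROX_NONE);out=[]
    for k in sorted(c,key=cv2.contourArea)[::-1]:
        if cv2.contourArea(k)<100: break
        w=np.array([ray(d,p[0],z,T)[:2]*1000 for p in k],np.float32);q=cv2.minAreaRect(w)
        print(f,"c",np.round(q[0],1),"size",np.round(q[1],1),"ang of first side",round(q[2],1))
E
python3 - <<'E'
from meas import *
meas("w2",.022,(0,0,140),(180,70,255),(265,150,305,195))
meas("w2",.027,(105,150,60),(130,255,255),(385,0,512,200))
E
```

```text
w2 c [ 491.2 -130.1] size [35.6 29. ] ang of first side 83.2
w2 c [666.8 -89.7] size [72.8 77.7] ang of first side 85.3
w2 c [673.9  -2.5] size [73.3 77.3] ang of first side 85.2
w2 c [675.1  53.5] size [80.  25.2] ang of first side 8.3
```

>>> drive_tool(commands=[{"dx": 0,"dy": 0,"dz": 0,"wx": 0,"wy": 0,"wz": 0.028,"claw": 0.7},{"dx": 0.003,"dy": 0.032,"dz": 0.02,"wx": 0,"wy": 0,"wz": 0,"claw": 0.7},{"dx": 0,"dy": 0,"dz": 0.045,"wx": 0,"wy": 0,"wz": 0,"claw": 0.7},{"dx": 0,"dy": 0,"dz": 0.045,"wx": 0,"wy": 0,"wz": 0,"claw": 0.7},{"dx": 0,"dy": 0,"dz": 0.035,"wx": 0,"wy": 0,"wz": 0,"claw": 0.7},{"dx": 0,"dy": 0,"dz": 0.025,"wx": 0,"wy": 0,"wz": 0,"claw": 0.7},{"dx": 0,"dy": 0,"dz": 0.0135,"wx": 0,"wy": 0,"wz": 0,"claw": 0.7},{"dx": 0,"dy": 0,"dz": 0,"wx": 0,"wy": 0,"wz": 0,"claw": 0.7}])

```text
clock: 2.2
tool_pos: [0.4895, -0.1347, 0.0165]
eef_rot: [0.75, 0.661, -0.002, -0.001]
contact_force: [0.5, -0.0, 0.2]
opening: 0.704
```

>>> drive_tool(commands=[{"dx": 0,"dy": 0,"dz": 0,"wx": 0,"wy": 0,"wz": 0,"claw": 0.1},{"dx": 0,"dy": 0,"dz": 0,"wx": 0,"wy": 0,"wz": 0,"claw": 0.1},{"dx": 0,"dy": 0,"dz": 0,"wx": 0,"wy": 0,"wz": 0,"claw": 0.1},{"dx": 0,"dy": 0,"dz": 0,"wx": 0,"wy": 0,"wz": 0,"claw": 0.1},{"dx": 0,"dy": 0,"dz": 0,"wx": 0,"wy": 0,"wz": 0,"claw": 0.1},{"dx": 0,"dy": 0,"dz": 0,"wx": 0,"wy": 0,"wz": 0,"claw": 0.1},{"dx": 0,"dy": 0,"dz": 0,"wx": 0,"wy": 0,"wz": 0,"claw": 0.1},{"dx": 0,"dy": 0,"dz": 0,"wx": 0,"wy": 0,"wz": 0,"claw": 0.1}])

```text
clock: 3.0
tool_pos: [0.4916, -0.1336, 0.0188]
eef_rot: [0.749, 0.662, 0.0, 0.001]
contact_force: [-0.5, 0.2, 6.0]
opening: 0.308
```

>>> drive_tool(commands=[{"dx": 0,"dy": 0,"dz": -0.03,"wx": 0,"wy": 0,"wz": -0.015,"claw": 0.1},{"dx": 0,"dy": 0,"dz": -0.045,"wx": 0,"wy": 0,"wz": -0.02,"claw": 0.1},{"dx": 0,"dy": 0,"dz": -0.045,"wx": 0,"wy": 0,"wz": 0,"claw": 0.1},{"dx": 0.035,"dy": 0.019,"dz": 0,"wx": 0,"wy": 0,"wz": 0,"claw": 0.1},{"dx": 0.035,"dy": 0.019,"dz": 0,"wx": 0,"wy": 0,"wz": 0,"claw": 0.1},{"dx": 0.035,"dy": 0.019,"dz": 0,"wx": 0,"wy": 0,"wz": 0,"claw": 0.1},{"dx": 0.035,"dy": 0.019,"dz": 0,"wx": 0,"wy": 0,"wz": 0,"claw": 0.1},{"dx": 0.035,"dy": 0.019,"dz": 0,"wx": 0,"wy": 0,"wz": 0,"claw": 0.1},{"dx": 0.035,"dy": 0.019,"dz": 0,"wx": 0,"wy": 0,"wz": 0,"claw": 0.1},{"dx": 0.035,"dy": 0.019,"dz": 0,"wx": 0,"wy": 0,"wz": 0,"claw": 0.1},{"dx": 0.035,"dy": 0.019,"dz": 0,"wx": 0,"wy": 0,"wz": 0,"claw": 0.1},{"dx": 0.036,"dy": 0.018,"dz": 0,"wx": 0,"wy": 0,"wz": 0,"claw": 0.1}])

```text
clock: 4.2
tool_pos: [0.6887, 0.1673, 0.1378]
eef_rot: [0.738, 0.675, -0.001, 0.0]
contact_force: [0.9, -0.3, -0.2]
opening: 0.304
```

>>> drive_tool(commands=[{"dx": 0,"dy": 0,"dz": 0,"wx": 0,"wy": 0,"wz": 0,"claw": 0.1},{"dx": 0,"dy": 0,"dz": 0,"wx": 0,"wy": 0,"wz": 0,"claw": 0.1}])

```text
clock: 4.4
tool_pos: [0.6876, 0.1674, 0.1374]
eef_rot: [0.737, 0.676, -0.001, -0.0]
contact_force: [0.4, -1.1, -1.6]
opening: 0.304
```

```bash
python3 look.py w3; python3 -c "
from h import *;plan((.6888,.1662,.0445),85.2,4)
from meas import *;meas('w3',.027,(105,150,60),(130,255,255),(0,0,512,384))"
```

```text
t 4.4 p [0.6876 0.1674 0.1374] phi 85.1 tilt [-0.001 -0.   ] open 0.304 F [ 0.4 -1.1 -1.6]
d [0.    0.    0.023] d [0.    0.    0.023] d [0.    0.    0.023] d [0.    0.    0.023] w [-0.     0.    -0.001]
w3 c [686.9 169.1] size [73.5 75.2] ang of first side 85.0
w3 c [675.7  18.1] size [36.8 74.5] ang of first side 84.6
```

View pics/w3.png

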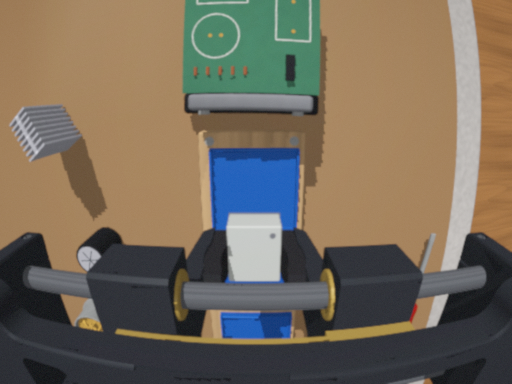

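The wrist view shows the relay upright in the jaws at (255,250), over the tray nearest the vice. The heat sink is at (47,130) and the capacitor at (97,252). I'll lower the relay and release it.

>>> drive_tool(commands=[{"dx": 0,"dy": 0,"dz": 0.035,"wx": 0,"wy": 0,"wz": 0,"claw": 0.1},{"dx": 0,"dy": 0,"dz": 0.03,"wx": 0,"wy": 0,"wz": 0,"claw": 0.1},{"dx": 0,"dy": 0,"dz": 0.018,"wx": 0,"wy": 0,"wz": 0,"claw": 0.1},{"dx": 0,"dy": 0,"dz": 0.008,"wx": 0,"wy": 0,"wz": 0,"claw": 0.1},{"dx": 0,"dy": 0,"dz": 0.002,"wx": 0,"wy": 0,"wz": 0,"claw": 0.1},{"dx": 0,"dy": 0,"dz": 0,"wx": 0,"wy": 0,"wz": 0,"claw": 0.1},{"dx": 0,"dy": 0,"dz": 0,"wx": 0,"wy": 0,"wz": 0,"claw": 0.1}])

```text
clock: 5.15
tool_pos: [0.6893, 0.1667, 0.0467]
eef_rot: [0.738, 0.675, 0.001, 0.001]
contact_force: [0.1, -0.1, -0.3]
opening: 0.303
```

>>> drive_tool(commands=[{"dx": 0,"dy": 0,"dz": 0,"wx": 0,"wy": 0,"wz": 0,"claw": 0.5},{"dx": 0,"dy": 0,"dz": 0,"wx": 0,"wy": 0,"wz": 0,"claw": 0.5},{"dx": 0,"dy": 0,"dz": 0,"wx": 0,"wy": 0,"wz": 0,"claw": 0.5},{"dx": 0,"dy": 0,"dz": 0,"wx": 0,"wy": 0,"wz": 0,"claw": 0.5},{"dx": 0,"dy": 0,"dz": -0.02,"wx": 0,"wy": 0,"wz": 0,"claw": 0.5},{"dx": 0,"dy": 0,"dz": -0.04,"wx": 0,"wy": 0,"wz": 0,"claw": 0.6},{"dx": 0,"dy": 0,"dz": -0.04,"wx": 0,"wy": 0,"wz": 0,"claw": 0.7}])

```text
clock: 5.85
tool_pos: [0.688, 0.1664, 0.1472]
eef_rot: [0.737, 0.675, -0.0, -0.0]
contact_force: [0.7, 0.3, -0.3]
opening: 0.657
```

```bash
python3 -c "
from h import *
from plant import r
report(r.get_state());plan((.50,-.28,.2),71.4,12)"
```

```text
t 5.85 p [0.688  0.1664 0.1472] phi 85.0 tilt [-0.001 -0.   ] open 0.657 F [ 0.7  0.3 -0.3]
d [-0.038 -0.012 -0.004] d [-0.039 -0.012 -0.004] d [-0.039 -0.011 -0.004] d [-0.039 -0.01  -0.004] d [-0.039 -0.009 -0.004] d [-0.039 -0.009 -0.004] d [-0.04  -0.008 -0.004] d [-0.04  -0.007 -0.004] d [-0.04  -0.006 -0.004] d [-0.04  -0.005 -0.004] d [-0.04  -0.005 -0.004] d [-0.04  -0.004 -0.004] w [-0.    0.    0.02]
```

>>> drive_tool(commands=[{"dx": -0.038,"dy": -0.012,"dz": -0.004,"wx": 0,"wy": 0,"wz": 0.02,"claw": 0.8},{"dx": -0.039,"dy": -0.012,"dz": -0.004,"wx": 0,"wy": 0,"wz": 0.02,"claw": 0.8},{"dx": -0.039,"dy": -0.011,"dz": -0.004,"wx": 0,"wy": 0,"wz": 0.02,"claw": 0.8},{"dx": -0.039,"dy": -0.01,"dz": -0.004,"wx": 0,"wy": 0,"wz": 0.02,"claw": 0.8},{"dx": -0.039,"dy": -0.009,"dz": -0.004,"wx": 0,"wy": 0,"wz": 0.02,"claw": 0.8},{"dx": -0.039,"dy": -0.009,"dz": -0.004,"wx": 0,"wy": 0,"wz": 0.02,"claw": 0.8},{"dx": -0.04,"dy": -0.008,"dz": -0.004,"wx": 0,"wy": 0,"wz": 0.02,"claw": 0.8},{"dx": -0.04,"dy": -0.007,"dz": -0.004,"wx": 0,"wy": 0,"wz": 0.02,"claw": 0.8},{"dx": -0.04,"dy": -0.006,"dz": -0.004,"wx": 0,"wy": 0,"wz": 0.02,"claw": 0.8},{"dx": -0.04,"dy": -0.005,"dz": -0.004,"wx": 0,"wy": 0,"wz": 0.02,"claw": 0.8},{"dx": -0.04,"dy": -0.005,"dz": -0.004,"wx": 0,"wy": 0,"wz": 0.02,"claw": 0.8},{"dx": -0.04,"dy": -0.004,"dz": -0.004,"wx": 0,"wy": 0,"wz": 0.02,"claw": 0.8}])

```text
clock: 7.05
tool_pos: [0.4984, -0.2807, 0.195]
eef_rot: [0.813, 0.582, 0.0, 0.001]
contact_force: [0.4, -1.1, 0.4]
opening: 0.797
```

```bash
python3 look.py w4; python3 - <<'E'
from h import *
from plant import snapshot
d=snapshot("top")
d2=pickle.load(open("w4.pkl","rb"))
a=cv2.resize(d["color"][130:200,150:330],(512,200),interpolation=cv2.INTER_CUBIC)
cv2.imwrite("pics/m4.png",np.vstack([d2["color"],a])[:,:,::-1])
E
```

```text
t 7.05 p [ 0.4984 -0.2807  0.195 ] phi 71.2 tilt [ 0.002 -0.001] open 0.797 F [ 0.4 -1.1  0.4]
```

View pics/m4.png

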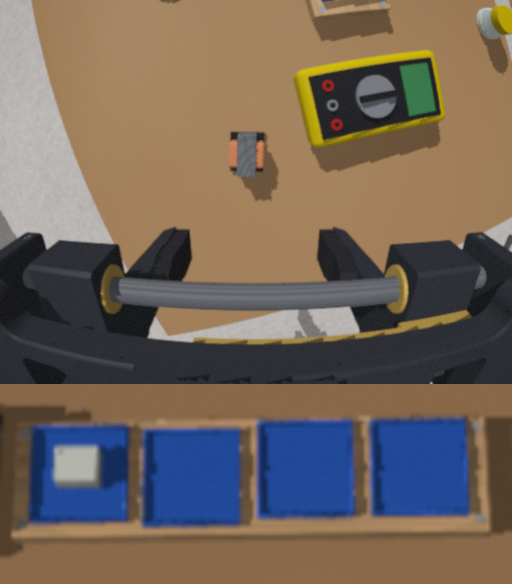

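The transformer is square to the tool at (247,153), with its winding sides left and right. In the inset, the relay stands in the first tray.

```bash
python3 - <<'E'
from meas import *
d=pickle.load(open("w4.pkl","rb"));T=toolT(d["s"]);h=cv2.cvtColor(d["color"],cv2.COLOR_RGB2HSV)
m=cv2.inRange(h,(0,110,110),(14,255,255));m[:120]=0;m[190:]=0;m[:,:220]=0;m[:,280:]=0
q=cv2.minAreaRect(cv2.findNonZero(m));print("orange px",q,ray(d,q[0],.031,T))
meas("w4",.034,(0,0,60),(180,70,200),(232,125,266,182))
print(ray(d,(247,154),.034,T))
from plant import snapshot
t=snapshot("top");print("cam",-t["world_to_cam"][:3,:3].T@t["world_to_cam"][:3,3])
m=cv2.inRange(cv2.cvtColor(t["color"],cv2.COLOR_RGB2HSV),(0,0,150),(180,60,255));b=m*0;b[145:178,162:196]=m[145:178,162:196]
q=cv2.minAreaRect(cv2.findNonZero(b));print("relay",q,ray(t,q[0],.0445))
E
```

```text
orange px ((251.01507568359375, 163.7545623779297), (53.927616119384766, 45.789188385009766), 80.27242279052734) [ 0.49981867 -0.26541966  0.031     ]
w4 c [ 497.2 -254. ] size [46.5 21.6] ang of first side 69.6
[ 0.49947003 -0.25406649  0.034     ]
cam [0.39586541 0.01760688 0.95019248]
relay ((176.0, 157.5), (11.0, 14.0), 90.0) [0.69106952 0.16850442 0.0445    ]
```

>>> drive_tool(commands=[{"dx": 0,"dy": 0,"dz": 0,"wx": 0,"wy": 0,"wz": 0.012,"claw": 0.8},{"dx": 0.025,"dy": -0.009,"dz": 0.02,"wx": 0,"wy": 0,"wz": 0,"claw": 0.8},{"dx": 0,"dy": 0,"dz": 0.045,"wx": 0,"wy": 0,"wz": 0,"claw": 0.8},{"dx": 0,"dy": 0,"dz": 0.045,"wx": 0,"wy": 0,"wz": 0,"claw": 0.8},{"dx": 0,"dy": 0,"dz": 0.03,"wx": 0,"wy": 0,"wz": 0,"claw": 0.8},{"dx": 0,"dy": 0,"dz": 0.02,"wx": 0,"wy": 0,"wz": 0,"claw": 0.8},{"dx": 0,"dy": 0,"dz": 0.012,"wx": 0,"wy": 0,"wz": 0,"claw": 0.8},{"dx": 0,"dy": 0,"dz": 0.003,"wx": 0,"wy": 0,"wz": 0,"claw": 0.8},{"dx": 0,"dy": 0,"dz": 0,"wx": 0,"wy": 0,"wz": 0,"claw": 0.8}], grip_force=22)

```text
clock: 8.1
tool_pos: [0.4994, -0.2518, 0.0187]
eef_rot: [0.816, 0.578, 0.0, 0.0]
contact_force: [-0.0, -0.7, 0.2]
opening: 0.802
```

>>> drive_tool(commands=[{"dx": 0,"dy": 0,"dz": 0,"wx": 0,"wy": 0,"wz": 0,"claw": 0.2},{"dx": 0,"dy": 0,"dz": 0,"wx": 0,"wy": 0,"wz": 0,"claw": 0.2},{"dx": 0,"dy": 0,"dz": 0,"wx": 0,"wy": 0,"wz": 0,"claw": 0.2},{"dx": 0,"dy": 0,"dz": 0,"wx": 0,"wy": 0,"wz": 0,"claw": 0.2},{"dx": 0,"dy": 0,"dz": 0,"wx": 0,"wy": 0,"wz": 0,"claw": 0.2},{"dx": 0,"dy": 0,"dz": 0,"wx": 0,"wy": 0,"wz": 0,"claw": 0.2},{"dx": 0,"dy": 0,"dz": 0,"wx": 0,"wy": 0,"wz": 0,"claw": 0.2},{"dx": 0,"dy": 0,"dz": 0,"wx": 0,"wy": 0,"wz": 0,"claw": 0.2}])

```text
clock: 8.9
tool_pos: [0.499, -0.2527, 0.0186]
eef_rot: [0.817, 0.577, 0.0, 0.0]
contact_force: [-0.4, 0.8, 5.5]
opening: 0.418
```

```bash
python3 -c "
from h import *
from plant import r
s=r.get_state();report(s);s['tool_pos'][2]+=.12;plan((.6816,.0815,.142),85.2,11,s)"
```

```text
t 8.9 p [ 0.499  -0.2527  0.0186] phi 70.5 tilt [ 0.001 -0.   ] open 0.418 F [-0.4  0.8  5.5]
d [ 0.034  0.006 -0.   ] d [ 0.034  0.006 -0.   ] d [ 0.034  0.007 -0.   ] d [ 0.034  0.008 -0.   ] d [ 0.034  0.009 -0.   ] d [ 0.033  0.009 -0.   ] d [ 0.033  0.01  -0.   ] d [ 0.033  0.011 -0.   ] d [ 0.033  0.012 -0.   ] d [ 0.032  0.013 -0.   ] d [ 0.032  0.013 -0.   ] w [ 0.     0.    -0.023]
```

>>> drive_tool(commands=[{"dx": 0,"dy": 0,"dz": -0.03,"wx": 0,"wy": 0,"wz": 0,"claw": 0.2},{"dx": 0,"dy": 0,"dz": -0.045,"wx": 0,"wy": 0,"wz": 0,"claw": 0.2},{"dx": 0,"dy": 0,"dz": -0.045,"wx": 0,"wy": 0,"wz": 0,"claw": 0.2}])

```text
clock: 9.2
tool_pos: [0.4974, -0.252, 0.1385]
eef_rot: [0.816, 0.577, -0.001, -0.001]
contact_force: [1.0, -0.8, -2.4]
opening: 0.418
```

>>> drive_tool(commands=[{"dx": 0.034,"dy": 0.006,"dz": 0,"wx": 0,"wy": 0,"wz": -0.023,"claw": 0.2},{"dx": 0.034,"dy": 0.006,"dz": 0,"wx": 0,"wy": 0,"wz": -0.023,"claw": 0.2},{"dx": 0.034,"dy": 0.007,"dz": 0,"wx": 0,"wy": 0,"wz": -0.023,"claw": 0.2},{"dx": 0.034,"dy": 0.008,"dz": 0,"wx": 0,"wy": 0,"wz": -0.023,"claw": 0.2},{"dx": 0.034,"dy": 0.009,"dz": 0,"wx": 0,"wy": 0,"wz": -0.023,"claw": 0.2},{"dx": 0.033,"dy": 0.009,"dz": 0,"wx": 0,"wy": 0,"wz": -0.023,"claw": 0.2},{"dx": 0.033,"dy": 0.01,"dz": 0,"wx": 0,"wy": 0,"wz": -0.023,"claw": 0.2},{"dx": 0.033,"dy": 0.011,"dz": 0,"wx": 0,"wy": 0,"wz": -0.023,"claw": 0.2},{"dx": 0.033,"dy": 0.012,"dz": 0,"wx": 0,"wy": 0,"wz": -0.023,"claw": 0.2},{"dx": 0.032,"dy": 0.013,"dz": 0,"wx": 0,"wy": 0,"wz": -0.023,"claw": 0.2},{"dx": 0.032,"dy": 0.013,"dz": 0,"wx": 0,"wy": 0,"wz": -0.023,"claw": 0.2},{"dx": 0,"dy": 0,"dz": 0,"wx": 0,"wy": 0,"wz": 0,"claw": 0.2}])

```text
clock: 10.4
tool_pos: [0.6826, 0.0898, 0.1376]
eef_rot: [0.735, 0.678, 0.002, -0.002]
contact_force: [-1.0, 0.3, -1.6]
opening: 0.416
```

```bash
python3 look.py w5; python3 -c "
from h import *;plan((.6816,.082,.0436),85.2,4)"
```

```text
t 10.4 p [0.6826 0.0898 0.1376] phi 85.4 tilt [0.001 0.006] open 0.416 F [-1.   0.3 -1.6]
d [-0.001  0.     0.023] d [-0.001  0.     0.023] d [-0.001  0.     0.023] d [-0.001  0.     0.023] w [-0.    -0.001  0.   ]
```

View pics/w5.png

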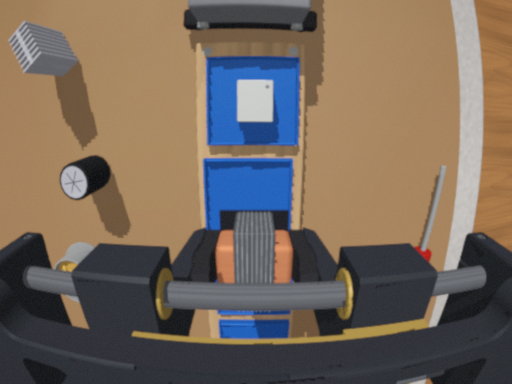

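The transformer sits upright in the jaws at (255,255) above the second tray, and the relay stands centred in the first tray at (255,100). The measured y is 8 mm high, so I'll let it settle and read again.

>>> drive_tool(commands=[{"dx": 0,"dy": 0,"dz": 0,"wx": 0,"wy": 0,"wz": 0,"claw": 0.2},{"dx": 0,"dy": 0,"dz": 0,"wx": 0,"wy": 0,"wz": 0,"claw": 0.2},{"dx": 0,"dy": 0,"dz": 0,"wx": 0,"wy": 0,"wz": 0,"claw": 0.2}])

```text
clock: 10.75
tool_pos: [0.6817, 0.0801, 0.138]
eef_rot: [0.738, 0.675, -0.001, 0.0]
contact_force: [0.5, 0.7, -0.4]
opening: 0.418
```

```bash
python3 look.py w5b; python3 -c "
from h import *;plan((.6816,.082,.0436),85.2,1)
from meas import *;meas('w5b',.027,(105,150,60),(130,255,255),(150,0,350,384))"
```

```text
t 10.75 p [0.6817 0.0801 0.138 ] phi 84.9 tilt [-0.001 -0.001] open 0.418 F [ 0.5  0.7 -0.4]
d [ 0.002 -0.     0.095] w [-0.     0.001 -0.005]
w5b c [686.9 169.6] size [73.  74.9] ang of first side 85.2
w5b c [675.9  83.8] size [75.  75.2] ang of first side 85.2
w5b c [668.5 -69. ] size [38.1 74.4] ang of first side 85.1
```

>>> drive_tool(commands=[{"dx": 0.004,"dy": -0.003,"dz": 0.035,"wx": 0,"wy": 0,"wz": 0,"claw": 0.2},{"dx": 0,"dy": 0,"dz": 0.03,"wx": 0,"wy": 0,"wz": 0,"claw": 0.2},{"dx": 0,"dy": 0,"dz": 0.018,"wx": 0,"wy": 0,"wz": 0,"claw": 0.2},{"dx": 0,"dy": 0,"dz": 0.008,"wx": 0,"wy": 0,"wz": 0,"claw": 0.2},{"dx": 0,"dy": 0,"dz": 0.003,"wx": 0,"wy": 0,"wz": 0,"claw": 0.2},{"dx": 0,"dy": 0,"dz": 0,"wx": 0,"wy": 0,"wz": 0,"claw": 0.2},{"dx": 0,"dy": 0,"dz": 0,"wx": 0,"wy": 0,"wz": 0,"claw": 0.2}])

```text
clock: 11.5
tool_pos: [0.6805, 0.0864, 0.0456]
eef_rot: [0.737, 0.676, 0.001, 0.001]
contact_force: [0.6, -0.1, -1.5]
opening: 0.425
```

>>> drive_tool(commands=[{"dx": 0,"dy": 0,"dz": 0,"wx": 0,"wy": 0,"wz": 0,"claw": 0.6},{"dx": 0,"dy": 0,"dz": 0,"wx": 0,"wy": 0,"wz": 0,"claw": 0.6},{"dx": 0,"dy": 0,"dz": 0,"wx": 0,"wy": 0,"wz": 0,"claw": 0.6},{"dx": 0,"dy": 0,"dz": 0,"wx": 0,"wy": 0,"wz": 0,"claw": 0.6},{"dx": 0,"dy": 0,"dz": -0.02,"wx": 0,"wy": 0,"wz": 0,"claw": 0.6},{"dx": 0,"dy": 0,"dz": -0.045,"wx": 0,"wy": 0,"wz": 0,"claw": 0.7},{"dx": 0,"dy": 0,"dz": -0.045,"wx": 0,"wy": 0,"wz": 0,"claw": 0.7},{"dx": 0,"dy": 0,"dz": -0.045,"wx": 0,"wy": 0,"wz": 0,"claw": 0.7}])

```text
clock: 12.3
tool_pos: [0.6792, 0.0862, 0.2008]
eef_rot: [0.737, 0.676, -0.0, -0.0]
contact_force: [0.6, 0.2, 0.4]
opening: 0.699
```

```bash
python3 -c "
from h import *
from plant import r
report(r.get_state());plan((.525,.07,.2),86,6)"
```

```text
t 12.3 p [0.6792 0.0862 0.2008] phi 85.0 tilt [-0. -0.] open 0.699 F [0.6 0.2 0.4]
d [-0.005 -0.025  0.   ] d [-0.005 -0.025  0.   ] d [-0.005 -0.025  0.   ] d [-0.005 -0.025  0.   ] d [-0.005 -0.025  0.   ] d [-0.005 -0.025  0.   ] w [-0.     0.    -0.003]
```

>>> drive_tool(commands=[{"dx": -0.005,"dy": -0.025,"dz": 0,"wx": 0,"wy": 0,"wz": 0,"claw": 0.8},{"dx": -0.005,"dy": -0.025,"dz": 0,"wx": 0,"wy": 0,"wz": 0,"claw": 0.8},{"dx": -0.005,"dy": -0.025,"dz": 0,"wx": 0,"wy": 0,"wz": 0,"claw": 0.8},{"dx": -0.005,"dy": -0.025,"dz": 0,"wx": 0,"wy": 0,"wz": 0,"claw": 0.8},{"dx": -0.005,"dy": -0.025,"dz": 0,"wx": 0,"wy": 0,"wz": 0,"claw": 0.8},{"dx": -0.005,"dy": -0.025,"dz": 0,"wx": 0,"wy": 0,"wz": 0,"claw": 0.8},{"dx": 0,"dy": 0,"dz": 0,"wx": 0,"wy": 0,"wz": 0,"claw": 0.8},{"dx": 0,"dy": 0,"dz": 0,"wx": 0,"wy": 0,"wz": 0,"claw": 0.8}])

```text
clock: 13.1
tool_pos: [0.5278, 0.0694, 0.1996]
eef_rot: [0.737, 0.676, 0.0, 0.0]
contact_force: [1.1, 0.7, 0.2]
opening: 0.802
```

```bash
python3 look.py w6
```

```text
t 13.1 p [0.5278 0.0694 0.1996] phi 85.0 tilt [0.001 0.   ] open 0.802 F [1.1 0.7 0.2]
```

View pics/w6.png

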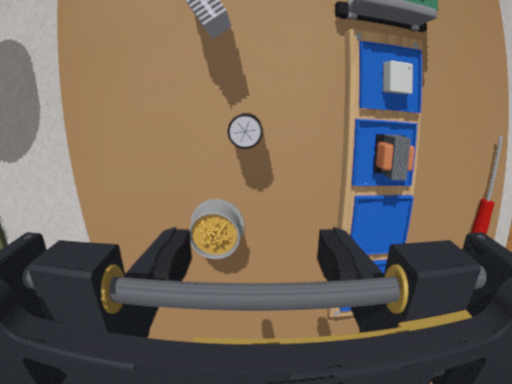

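The capacitor's top disc is centred at about (244,131), and the tin is clear of it at (216,230). The transformer stands in the second tray at (396,157).

```bash
python3 - <<'E'
from meas import *
meas("w6",.048,(0,0,120),(180,60,255),(225,112,265,150))
d=pickle.load(open("w6.pkl","rb"));print(ray(d,(244.5,131),.048,toolT(d["s"])))
meas("w6",.027,(105,150,60),(130,255,255),(340,180,430,260))
print("tin",ray(d,(217,228),.038,toolT(d["s"])))
from plant import snapshot
t=snapshot("top");m=cv2.inRange(cv2.cvtColor(t["color"],cv2.COLOR_RGB2HSV),(105,150,60),(130,255,255))
b=255-m[148:176,205:231];b=cv2.morphologyEx(b,cv2.MORPH_OPEN,np.ones((3,3)))
c=max(cv2.findContours(b,cv2.RETR_EXTERNAL,cv2.CHAIN_APPROX_NONE)[0],key=cv2.contourArea);q=cv2.minAreaRect(c);print("trafo",q,ray(t,np.array(q[0])+(205,148),.05))
E
```

```text
w6 c [522.9 119.9] size [28.8 28.8] ang of first side 39.7
[0.52245243 0.12003201 0.048     ]
w6 c [674.2  -3. ] size [75.5 76.7] ang of first side 86.0
w6 c [672.8  50.4] size [ 6.1 75.7] ang of first side 85.6
tin [0.48216396 0.01800289 0.038     ]
trafo ((12.5, 13.5), (27.0, 25.0), 90.0) [0.67199173 0.08074637 0.05      ]
```

>>> drive_tool(commands=[{"dx": 0.025,"dy": -0.005,"dz": 0.01,"wx": 0,"wy": 0,"wz": 0,"claw": 0.8},{"dx": 0.025,"dy": -0.004,"dz": 0.02,"wx": 0,"wy": 0,"wz": 0,"claw": 0.8},{"dx": 0,"dy": 0,"dz": 0.045,"wx": 0,"wy": 0,"wz": 0,"claw": 0.8},{"dx": 0,"dy": 0,"dz": 0.04,"wx": 0,"wy": 0,"wz": 0,"claw": 0.8},{"dx": 0,"dy": 0,"dz": 0.03,"wx": 0,"wy": 0,"wz": 0,"claw": 0.8},{"dx": 0,"dy": 0,"dz": 0.02,"wx": 0,"wy": 0,"wz": 0,"claw": 0.8},{"dx": 0,"dy": 0,"dz": 0.01,"wx": 0,"wy": 0,"wz": 0,"claw": 0.8},{"dx": 0,"dy": 0,"dz": 0,"wx": 0,"wy": 0,"wz": 0,"claw": 0.8},{"dx": 0,"dy": 0,"dz": 0,"wx": 0,"wy": 0,"wz": 0,"claw": 0.8}], grip_force=15)

```text
clock: 14.1
tool_pos: [0.5237, 0.1202, 0.0247]
eef_rot: [0.737, 0.676, 0.001, 0.0]
contact_force: [0.6, -1.2, 0.2]
opening: 0.798
```

>>> drive_tool(commands=[{"dx": 0,"dy": 0,"dz": 0,"wx": 0,"wy": 0,"wz": 0,"claw": 0.2},{"dx": 0,"dy": 0,"dz": 0,"wx": 0,"wy": 0,"wz": 0,"claw": 0.2},{"dx": 0,"dy": 0,"dz": 0,"wx": 0,"wy": 0,"wz": 0,"claw": 0.2},{"dx": 0,"dy": 0,"dz": 0,"wx": 0,"wy": 0,"wz": 0,"claw": 0.2},{"dx": 0,"dy": 0,"dz": 0,"wx": 0,"wy": 0,"wz": 0,"claw": 0.2},{"dx": 0,"dy": 0,"dz": 0,"wx": 0,"wy": 0,"wz": 0,"claw": 0.2},{"dx": 0,"dy": 0,"dz": 0,"wx": 0,"wy": 0,"wz": 0,"claw": 0.2},{"dx": 0,"dy": 0,"dz": 0,"wx": 0,"wy": 0,"wz": 0,"claw": 0.2}])

```text
clock: 14.9
tool_pos: [0.523, 0.1199, 0.0245]
eef_rot: [0.737, 0.676, 0.0, 0.0]
contact_force: [-0.5, 0.3, 5.7]
opening: 0.389
```

```bash
python3 -c "
from h import *
from plant import r
s=r.get_state();report(s);s['tool_pos'][2]+=.13;plan((.6745,-.003,.155),85.2,6,s)"
```

```text
t 14.9 p [0.523  0.1199 0.0245] phi 85.0 tilt [ 0. -0.] open 0.389 F [-0.5  0.3  5.7]
d [-0.018  0.027 -0.   ] d [-0.018  0.027 -0.   ] d [-0.018  0.027 -0.   ] d [-0.018  0.027 -0.   ] d [-0.018  0.027 -0.   ] d [-0.018  0.027 -0.   ] w [ 0.     0.    -0.001]
```

>>> drive_tool(commands=[{"dx": 0,"dy": 0,"dz": -0.03,"wx": 0,"wy": 0,"wz": 0,"claw": 0.2},{"dx": 0,"dy": 0,"dz": -0.05,"wx": 0,"wy": 0,"wz": 0,"claw": 0.2},{"dx": 0,"dy": 0,"dz": -0.05,"wx": 0,"wy": 0,"wz": 0,"claw": 0.2},{"dx": -0.018,"dy": 0.027,"dz": 0,"wx": 0,"wy": 0,"wz": 0,"claw": 0.2},{"dx": -0.018,"dy": 0.027,"dz": 0,"wx": 0,"wy": 0,"wz": 0,"claw": 0.2},{"dx": -0.018,"dy": 0.027,"dz": 0,"wx": 0,"wy": 0,"wz": 0,"claw": 0.2},{"dx": -0.018,"dy": 0.027,"dz": 0,"wx": 0,"wy": 0,"wz": 0,"claw": 0.2},{"dx": -0.018,"dy": 0.027,"dz": 0,"wx": 0,"wy": 0,"wz": 0,"claw": 0.2},{"dx": -0.019,"dy": 0.027,"dz": 0,"wx": 0,"wy": 0,"wz": 0,"claw": 0.2},{"dx": 0,"dy": 0,"dz": 0,"wx": 0,"wy": 0,"wz": 0,"claw": 0.2},{"dx": 0,"dy": 0,"dz": 0,"wx": 0,"wy": 0,"wz": 0,"claw": 0.2},{"dx": 0,"dy": 0,"dz": 0,"wx": 0,"wy": 0,"wz": 0,"claw": 0.2}])

```text
clock: 16.1
tool_pos: [0.6735, -0.0013, 0.1538]
eef_rot: [0.737, 0.676, -0.0, -0.001]
contact_force: [0.4, 0.4, -1.1]
opening: 0.393
```

```bash
python3 look.py w7; python3 -c "
from h import *;plan((.6745,-.003,.0497),85.2,1)
from meas import *;meas('w7',.027,(105,150,60),(130,255,255),(150,0,350,384))"
```

```text
t 16.1 p [ 0.6735 -0.0013  0.1538] phi 85.1 tilt [-0.002  0.001] open 0.393 F [ 0.4  0.4 -1.1]
d [-0.002  0.001  0.104] w [-0.002 -0.001 -0.001]
w7 c [675.8  84.7] size [73.  74.7] ang of first side 85.4
w7 c [674.   -3.1] size [74.3 74.8] ang of first side 85.3
w7 c [685.6 151.9] size [38.8 74.2] ang of first side 85.1
```

View pics/w7.png

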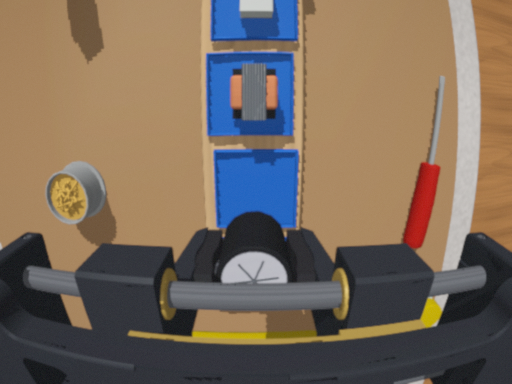

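The capacitor is upright in the jaws above the third tray at (257,190). The transformer stands near the middle of the second tray at (254,92). I'll lower the capacitor and release it.

>>> drive_tool(commands=[{"dx": -0.001,"dy": 0,"dz": 0.04,"wx": 0,"wy": 0,"wz": 0,"claw": 0.2},{"dx": 0,"dy": 0,"dz": 0.035,"wx": 0,"wy": 0,"wz": 0,"claw": 0.2},{"dx": 0,"dy": 0,"dz": 0.018,"wx": 0,"wy": 0,"wz": 0,"claw": 0.2},{"dx": 0,"dy": 0,"dz": 0.008,"wx": 0,"wy": 0,"wz": 0,"claw": 0.2},{"dx": 0,"dy": 0,"dz": 0.003,"wx": 0,"wy": 0,"wz": 0,"claw": 0.2},{"dx": 0,"dy": 0,"dz": 0,"wx": 0,"wy": 0,"wz": 0,"claw": 0.2},{"dx": 0,"dy": 0,"dz": 0,"wx": 0,"wy": 0,"wz": 0,"claw": 0.2}])

```text
clock: 16.85
tool_pos: [0.6758, -0.0035, 0.0518]
eef_rot: [0.737, 0.676, 0.001, 0.001]
contact_force: [-0.2, -0.3, -0.5]
opening: 0.393
```

>>> drive_tool(commands=[{"dx": 0,"dy": 0,"dz": 0,"wx": 0,"wy": 0,"wz": 0,"claw": 0.6},{"dx": 0,"dy": 0,"dz": 0,"wx": 0,"wy": 0,"wz": 0,"claw": 0.6},{"dx": 0,"dy": 0,"dz": 0,"wx": 0,"wy": 0,"wz": 0,"claw": 0.6},{"dx": 0,"dy": 0,"dz": 0,"wx": 0,"wy": 0,"wz": 0,"claw": 0.6},{"dx": 0,"dy": 0,"dz": -0.02,"wx": 0,"wy": 0,"wz": 0,"claw": 0.6},{"dx": 0,"dy": 0,"dz": -0.045,"wx": 0,"wy": 0,"wz": 0,"claw": 0.7},{"dx": 0,"dy": 0,"dz": -0.045,"wx": 0,"wy": 0,"wz": 0,"claw": 0.7},{"dx": 0,"dy": 0,"dz": -0.045,"wx": 0,"wy": 0,"wz": 0,"claw": 0.7}])

```text
clock: 17.65
tool_pos: [0.6743, -0.0037, 0.2068]
eef_rot: [0.737, 0.676, -0.0, -0.0]
contact_force: [0.5, 0.2, 0.9]
opening: 0.7
```

```bash
python3 -c "
from h import *
from plant import r
report(r.get_state());plan((.515,.205,.22),112,10)"
```

```text
t 17.65 p [ 0.6743 -0.0037  0.2068] phi 85.0 tilt [-0.  0.] open 0.7 F [0.5 0.2 0.9]
d [ 0.019 -0.018 -0.001] d [ 0.02  -0.017 -0.001] d [ 0.021 -0.016 -0.001] d [ 0.022 -0.015 -0.001] d [ 0.022 -0.014 -0.001] d [ 0.023 -0.013 -0.001] d [ 0.024 -0.012 -0.001] d [ 0.024 -0.01  -0.001] d [ 0.025 -0.009 -0.001] d [ 0.025 -0.008 -0.001] w [-0.    -0.    -0.047]
```

>>> drive_tool(commands=[{"dx": 0.019,"dy": -0.018,"dz": -0.001,"wx": 0,"wy": 0,"wz": -0.047,"claw": 0.8},{"dx": 0.02,"dy": -0.017,"dz": -0.001,"wx": 0,"wy": 0,"wz": -0.047,"claw": 0.8},{"dx": 0.021,"dy": -0.016,"dz": -0.001,"wx": 0,"wy": 0,"wz": -0.047,"claw": 0.8},{"dx": 0.022,"dy": -0.015,"dz": -0.001,"wx": 0,"wy": 0,"wz": -0.047,"claw": 0.8},{"dx": 0.022,"dy": -0.014,"dz": -0.001,"wx": 0,"wy": 0,"wz": -0.047,"claw": 0.8},{"dx": 0.023,"dy": -0.013,"dz": -0.001,"wx": 0,"wy": 0,"wz": -0.047,"claw": 0.8},{"dx": 0.024,"dy": -0.012,"dz": -0.001,"wx": 0,"wy": 0,"wz": -0.047,"claw": 0.8},{"dx": 0.024,"dy": -0.01,"dz": -0.001,"wx": 0,"wy": 0,"wz": -0.047,"claw": 0.8},{"dx": 0.025,"dy": -0.009,"dz": -0.001,"wx": 0,"wy": 0,"wz": -0.047,"claw": 0.8},{"dx": 0.025,"dy": -0.008,"dz": -0.001,"wx": 0,"wy": 0,"wz": -0.047,"claw": 0.8},{"dx": 0,"dy": 0,"dz": 0,"wx": 0,"wy": 0,"wz": 0,"claw": 0.8},{"dx": 0,"dy": 0,"dz": 0,"wx": 0,"wy": 0,"wz": 0,"claw": 0.8}])

```text
clock: 18.85
tool_pos: [0.5142, 0.2052, 0.2154]
eef_rot: [0.559, 0.829, -0.0, 0.0]
contact_force: [0.4, -0.6, -0.1]
opening: 0.799
```

```bash
python3 look.py w8
```

```text
t 18.85 p [0.5142 0.2052 0.2154] phi 112.0 tilt [ 0.    -0.001] open 0.799 F [ 0.4 -0.6 -0.1]
```

View pics/w8.png

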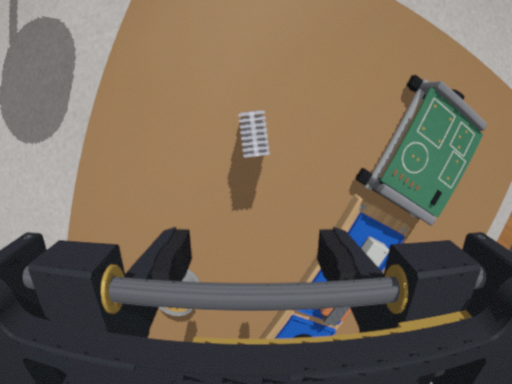

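The heat sink's top face has corners at about (240,113), (264,111), (269,156) and (244,158).

```bash
python3 - <<'E'
from meas import *
d=pickle.load(open("w8.pkl","rb"));T=toolT(d["s"])
w=np.array([ray(d,p,.066,T)[:2]*1000 for p in [(240,113),(264,111),(269,156),(244,158)]],np.float32)
print(w,w.mean(0),cv2.minAreaRect(w))
for i,j in((0,3),(1,2)):v=w[i]-w[j];print(np.degrees(np.arctan2(v[1],v[0])))
meas("w8",.066,(0,0,110),(180,60,255),(230,100,280,165))
E
```

```text
[[476.13498 262.83527]
 [496.50122 273.07614]
 [517.484   234.59222]
 [495.73657 223.68909]] [496.4642  248.54817] ((496.79364013671875, 248.7209014892578), (24.327543258666992, 43.80651092529297), 26.62701988220215)
116.59841
118.60076
w8 c [495.3 249. ] size [26.3 44.6] ang of first side 28.6
```

>>> drive_tool(commands=[{"dx": 0,"dy": 0,"dz": 0,"wx": 0,"wy": 0,"wz": -0.096,"claw": 0.8},{"dx": 0.024,"dy": 0.002,"dz": 0,"wx": 0,"wy": 0,"wz": 0,"claw": 0.8},{"dx": 0.023,"dy": 0.002,"dz": 0.01,"wx": 0,"wy": 0,"wz": 0,"claw": 0.8},{"dx": 0,"dy": 0,"dz": 0.04,"wx": 0,"wy": 0,"wz": 0,"claw": 0.8},{"dx": 0,"dy": 0,"dz": 0.04,"wx": 0,"wy": 0,"wz": 0,"claw": 0.8},{"dx": 0,"dy": 0,"dz": 0.04,"wx": 0,"wy": 0,"wz": 0,"claw": 0.8},{"dx": 0,"dy": 0,"dz": 0.03,"wx": 0,"wy": 0,"wz": 0,"claw": 0.8},{"dx": 0,"dy": 0,"dz": 0.017,"wx": 0,"wy": 0,"wz": 0,"claw": 0.8},{"dx": 0,"dy": 0,"dz": 0,"wx": 0,"wy": 0,"wz": 0,"claw": 0.8},{"dx": 0,"dy": 0,"dz": 0,"wx": 0,"wy": 0,"wz": 0,"claw": 0.8}], grip_force=12)

```text
clock: 19.9
tool_pos: [0.4968, 0.248, 0.0383]
eef_rot: [0.52, 0.854, -0.0, 0.0]
contact_force: [-0.1, -0.6, 0.4]
opening: 0.799
```

>>> drive_tool(commands=[{"dx": 0,"dy": 0,"dz": 0,"wx": 0,"wy": 0,"wz": 0,"claw": 0.6},{"dx": 0,"dy": 0,"dz": 0,"wx": 0,"wy": 0,"wz": 0,"claw": 0.45},{"dx": 0,"dy": 0,"dz": 0,"wx": 0,"wy": 0,"wz": 0,"claw": 0.35},{"dx": 0,"dy": 0,"dz": 0,"wx": 0,"wy": 0,"wz": 0,"claw": 0.3},{"dx": 0,"dy": 0,"dz": 0,"wx": 0,"wy": 0,"wz": 0,"claw": 0.2},{"dx": 0,"dy": 0,"dz": 0,"wx": 0,"wy": 0,"wz": 0,"claw": 0.1},{"dx": 0,"dy": 0,"dz": 0,"wx": 0,"wy": 0,"wz": 0,"claw": 0.1},{"dx": 0,"dy": 0,"dz": 0,"wx": 0,"wy": 0,"wz": 0,"claw": 0.1},{"dx": 0,"dy": 0,"dz": 0,"wx": 0,"wy": 0,"wz": 0,"claw": 0.1}])

```text
clock: 20.8
tool_pos: [0.496, 0.2489, 0.0383]
eef_rot: [0.519, 0.855, 0.0, 0.0]
contact_force: [0.3, -0.7, 2.4]
opening: 0.284
```

```bash
python3 -c "
from h import *
from plant import r
s=r.get_state();report(s);s['tool_pos'][2]+=.14;plan((.668,-.09,.18),85.2,12,s)"
```

```text
t 20.8 p [0.496  0.2489 0.0383] phi 117.4 tilt [ 0. -0.] open 0.284 F [ 0.3 -0.7  2.4]
d [-0.032 -0.    -0.   ] d [-0.032  0.001 -0.   ] d [-0.032  0.003 -0.   ] d [-0.031  0.004 -0.   ] d [-0.031  0.006 -0.   ] d [-0.031  0.007 -0.   ] d [-0.031  0.009 -0.   ] d [-0.03  0.01 -0.  ] d [-0.03   0.011 -0.   ] d [-0.029  0.013 -0.   ] d [-0.028  0.014 -0.   ] d [-0.028  0.015 -0.   ] w [0.    0.    0.047]
```

>>> drive_tool(commands=[{"dx": 0,"dy": 0,"dz": -0.03,"wx": 0,"wy": 0,"wz": 0,"claw": 0.1},{"dx": 0,"dy": 0,"dz": -0.04,"wx": 0,"wy": 0,"wz": 0,"claw": 0.1},{"dx": 0,"dy": 0,"dz": -0.04,"wx": 0,"wy": 0,"wz": 0,"claw": 0.1},{"dx": 0,"dy": 0,"dz": -0.03,"wx": 0,"wy": 0,"wz": 0,"claw": 0.1},{"dx": 0,"dy": 0,"dz": 0,"wx": 0,"wy": 0,"wz": 0,"claw": 0.1}])

```text
clock: 21.3
tool_pos: [0.4978, 0.2504, 0.1819]
eef_rot: [0.519, 0.855, 0.003, 0.002]
contact_force: [1.0, 0.1, -0.9]
opening: 0.286
```

>>> drive_tool(commands=[{"dx": -0.032,"dy": 0,"dz": 0,"wx": 0,"wy": 0,"wz": 0.047,"claw": 0.1},{"dx": -0.032,"dy": 0.001,"dz": 0,"wx": 0,"wy": 0,"wz": 0.047,"claw": 0.1},{"dx": -0.032,"dy": 0.003,"dz": 0,"wx": 0,"wy": 0,"wz": 0.047,"claw": 0.1},{"dx": -0.031,"dy": 0.004,"dz": 0,"wx": 0,"wy": 0,"wz": 0.047,"claw": 0.1},{"dx": -0.031,"dy": 0.006,"dz": 0,"wx": 0,"wy": 0,"wz": 0.047,"claw": 0.1},{"dx": -0.031,"dy": 0.007,"dz": 0,"wx": 0,"wy": 0,"wz": 0.047,"claw": 0.1},{"dx": -0.031,"dy": 0.009,"dz": 0,"wx": 0,"wy": 0,"wz": 0.047,"claw": 0.1},{"dx": -0.03,"dy": 0.01,"dz": 0,"wx": 0,"wy": 0,"wz": 0.047,"claw": 0.1},{"dx": -0.03,"dy": 0.011,"dz": 0,"wx": 0,"wy": 0,"wz": 0.047,"claw": 0.1},{"dx": -0.029,"dy": 0.013,"dz": 0,"wx": 0,"wy": 0,"wz": 0.047,"claw": 0.1},{"dx": -0.028,"dy": 0.014,"dz": 0,"wx": 0,"wy": 0,"wz": 0.047,"claw": 0.1},{"dx": -0.028,"dy": 0.015,"dz": 0,"wx": 0,"wy": 0,"wz": 0.047,"claw": 0.1}])

```text
clock: 22.5
tool_pos: [0.6684, -0.0924, 0.1765]
eef_rot: [0.737, 0.676, -0.001, -0.001]
contact_force: [0.6, -0.1, -0.9]
opening: 0.282
```

>>> drive_tool(commands=[{"dx": 0,"dy": 0,"dz": 0,"wx": 0,"wy": 0,"wz": 0,"claw": 0.1},{"dx": 0,"dy": 0,"dz": 0,"wx": 0,"wy": 0,"wz": 0,"claw": 0.1},{"dx": 0,"dy": 0,"dz": 0,"wx": 0,"wy": 0,"wz": 0,"claw": 0.1}])

```text
clock: 22.8
tool_pos: [0.668, -0.0894, 0.1773]
eef_rot: [0.736, 0.677, -0.0, -0.001]
contact_force: [-0.0, 0.3, -0.9]
opening: 0.278
```

```bash
python3 look.py w9; python3 -c "
from h import *;plan((.668,-.09,.0633),85.2,1)
from meas import *;meas('w9',.027,(105,150,60),(130,255,255),(150,0,350,384))"
```

```text
t 22.8 p [ 0.668  -0.0894  0.1773] phi 85.3 tilt [-0.002  0.001] open 0.278 F [-0.   0.3 -0.9]
d [-0.001  0.     0.114] w [-0.002 -0.001  0.002]
w9 c [674.2  -2.4] size [73.4 74.7] ang of first side 85.2
w9 c [667.1 -89.2] size [73.4 74.9] ang of first side 85.3
w9 c [674.6  70. ] size [44.9 74.1] ang of first side 84.7
```

View pics/w9.png

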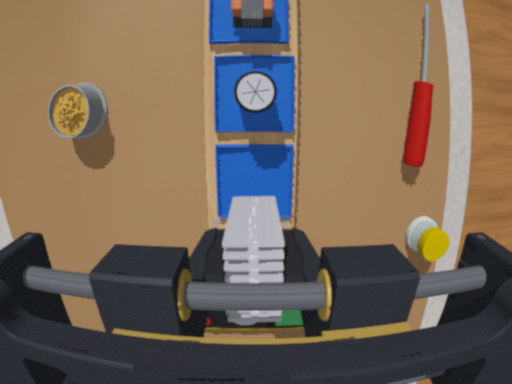

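The heat sink is upright in the jaws above the farthest tray at (255,180), and the capacitor is centred in the third tray at (255,92). I'll lower it and release.

>>> drive_tool(commands=[{"dx": 0,"dy": 0,"dz": 0.04,"wx": 0,"wy": 0,"wz": 0,"claw": 0.1},{"dx": 0,"dy": 0,"dz": 0.04,"wx": 0,"wy": 0,"wz": 0,"claw": 0.1},{"dx": 0,"dy": 0,"dz": 0.02,"wx": 0,"wy": 0,"wz": 0,"claw": 0.1},{"dx": 0,"dy": 0,"dz": 0.01,"wx": 0,"wy": 0,"wz": 0,"claw": 0.1},{"dx": 0,"dy": 0,"dz": 0.004,"wx": 0,"wy": 0,"wz": 0,"claw": 0.1},{"dx": 0,"dy": 0,"dz": 0,"wx": 0,"wy": 0,"wz": 0,"claw": 0.1},{"dx": 0,"dy": 0,"dz": 0,"wx": 0,"wy": 0,"wz": 0,"claw": 0.1},{"dx": 0,"dy": 0,"dz": 0,"wx": 0,"wy": 0,"wz": 0,"claw": 0.1}])

```text
clock: 23.65
tool_pos: [0.6698, -0.0912, 0.0656]
eef_rot: [0.737, 0.676, 0.001, 0.001]
contact_force: [0.3, -0.1, -0.9]
opening: 0.283
```

>>> drive_tool(commands=[{"dx": 0,"dy": 0,"dz": 0,"wx": 0,"wy": 0,"wz": 0,"claw": 0.35},{"dx": 0,"dy": 0,"dz": 0,"wx": 0,"wy": 0,"wz": 0,"claw": 0.45},{"dx": 0,"dy": 0,"dz": 0,"wx": 0,"wy": 0,"wz": 0,"claw": 0.55},{"dx": 0,"dy": 0,"dz": 0,"wx": 0,"wy": 0,"wz": 0,"claw": 0.6},{"dx": 0,"dy": 0,"dz": 0,"wx": 0,"wy": 0,"wz": 0,"claw": 0.6},{"dx": 0,"dy": 0,"dz": -0.02,"wx": 0,"wy": 0,"wz": 0,"claw": 0.6},{"dx": 0,"dy": 0,"dz": -0.04,"wx": 0,"wy": 0,"wz": 0,"claw": 0.6},{"dx": 0,"dy": 0,"dz": -0.045,"wx": 0,"wy": 0,"wz": 0,"claw": 0.7},{"dx": 0,"dy": 0,"dz": -0.045,"wx": 0,"wy": 0,"wz": 0,"claw": 0.7},{"dx": 0,"dy": -0.04,"dz": 0,"wx": 0,"wy": 0,"wz": 0,"claw": 0.7},{"dx": 0,"dy": -0.045,"dz": 0,"wx": 0,"wy": 0,"wz": 0,"claw": 0.7},{"dx": 0,"dy": -0.045,"dz": 0,"wx": 0,"wy": 0,"wz": 0,"claw": 0.7}])

```text
clock: 24.85
tool_pos: [0.5379, -0.08, 0.2147]
eef_rot: [0.737, 0.676, 0.0, 0.0]
contact_force: [-0.3, -0.1, 0.0]
opening: 0.704
```

>>> drive_tool(commands=[{"dx": -0.04,"dy": -0.02,"dz": 0,"wx": 0,"wy": 0,"wz": 0,"claw": 0.7},{"dx": -0.04,"dy": -0.02,"dz": 0,"wx": 0,"wy": 0,"wz": 0,"claw": 0.7},{"dx": -0.04,"dy": -0.02,"dz": 0,"wx": 0,"wy": 0,"wz": 0,"claw": 0.7},{"dx": -0.04,"dy": 0,"dz": 0,"wx": 0,"wy": 0,"wz": 0,"claw": 0.7},{"dx": 0,"dy": 0,"dz": 0,"wx": 0,"wy": 0,"wz": 0,"claw": 0.7},{"dx": 0,"dy": 0,"dz": 0,"wx": 0,"wy": 0,"wz": 0,"claw": 0.7}])

```text
clock: 25.45
tool_pos: [0.4658, -0.2353, 0.2143]
eef_rot: [0.737, 0.675, 0.0, 0.0]
contact_force: [0.1, 1.2, 0.7]
opening: 0.702
```

```bash
python3 - <<'E'
from h import *
from plant import r,snapshot
report(r.get_state())
t=snapshot("top");c=snapshot("scene");pickle.dump((t,c),open("end.pkl","wb"))
a=cv2.resize(t["color"][135:190,150:330],(792,242),interpolation=cv2.INTER_CUBIC)
b=cv2.resize(c["color"][175:275,215:380],(561,340),interpolation=cv2.INTER_CUBIC);b=np.pad(b,((0,0),(0,231),(0,0)))
cv2.imwrite("pics/end.png",np.vstack([a,b])[:,:,::-1])
E
```

```text
t 25.45 p [ 0.4658 -0.2353  0.2143] phi 85.0 tilt [0.001 0.   ] open 0.702 F [0.1 1.2 0.7]
```

View pics/end.png

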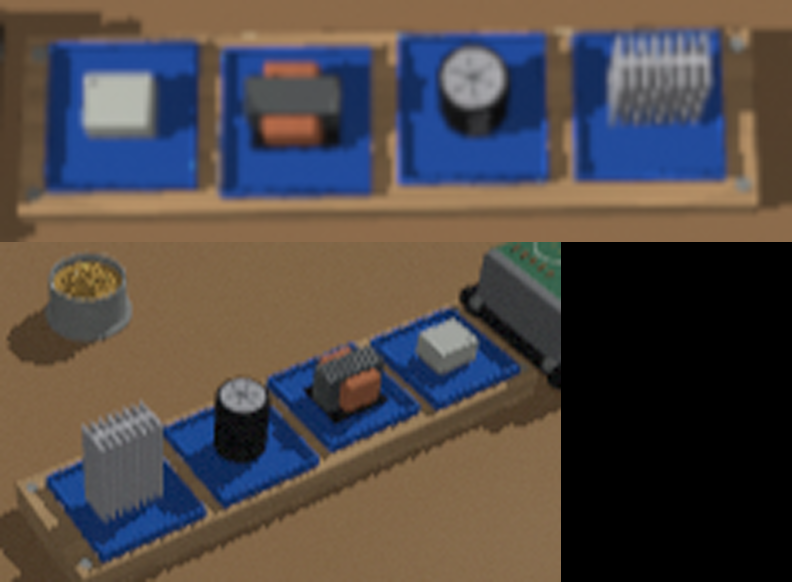

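All four parts stand upright in the right order. I'll check the centring numerically in both views.

```bash
python3 - <<'E'
from h import *
t,c=pickle.load(open("end.pkl","rb"));tray=[(.688,.1685),(.6777,.0838),(.6755,-.003),(.668,-.090)]
T=[(118,103,.0465),(292,96,.0585),(473,77,.0725),(661,60,.0905)]
S=[(448,336-242+2,.0465),(349,365-242,.0585),(243,395-242,.0725),(123,426-242,.0905)]
for a,b,q in zip(T,S,tray):
    p=ray(t,(a[0]/4.4+150-.4,a[1]/4.4+135-.4),a[2])[:2];s=ray(c,(b[0]/3.4+215-.35,b[1]/3.4+175-.35),b[2])[:2]
    print("top off mm",((p-q)*1000).round(1),"scene off",((s-q)*1000).round(1))
for p in[(261,252)]:print("tin",ray(t,p,.019))
m=[]
for d in(pickle.load(open("top.pkl","rb")),t):
    k=cv2.inRange(cv2.cvtColor(d["color"],cv2.COLOR_RGB2HSV),(12,150,120),(28,255,255));b=k*0;b[232:272,242:282]=k[232:272,242:282];M=cv2.moments(b);m.append((M["m10"]/M["m00"],M["m01"]/M["m00"]))
print("tin brass px before/after",np.round(m,1))
E
```

```text
top off mm [ 1.2 -1.2] scene off [ 3.6 -1.8]
top off mm [ 3.1 -1.3] scene off [ 4.8 -1.6]
top off mm [ 1.9 -1. ] scene off [ 0.7 -0.1]
top off mm [ 3.5 -0.9] scene off [ 2.8 -1.2]
tin [0.47645629 0.00732926 0.019     ]
tin brass px before/after [[261.1 250.5]
 [261.1 250.5]]
```

```bash
python3 -c "
from plant import r
print(r.finish_job())"
```

```text
the job is handed in; nothing more can be done
None
```

I placed all four parts and handed the job in at about 25.5 s on the robot clock, well inside the 104 s limit. Going away from the vice, the trays hold the relay, transformer, capacitor and heat sink.

- **Centring:** the last check in the top and scene views put every part within about 5 mm of the middle of its tray. The limit is 15 mm.
- **Upright:** all four looked upright and seated on the tray floors. I judged this by eye and did not measure tilt or height.
- **Tin:** its position in the top view was the same before and after, so it has not moved.
- **Arm:** it was parked clear of everything, touching nothing.

**Problems along the way:**
- The first move call was refused because some fields were left out.
- One TCP reading before the transformer was placed was 8 mm off. It came right once the arm had settled.
- An automatic mask check of the transformer in its tray failed. I used picked points from two views instead, which put it 3 to 5 mm from the middle.

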